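Release a tin from the rocker-gate dispenser

TASK

Let the tin out of its dispenser: with the fingertips, press down the grey paddle at the rear end of the tin dispenser's rocking lever until the gate at the other end lifts clear and the tin rolls down into the catch tray at the front, then let the paddle come up again so that the gate is shut behind it. Do not grasp, lift or touch the tin, keep the spice jar's dispenser shut with the jar in it, and leave the other things on the worktop where they are.

Things in the scene. Friction and masses are not known exactly. Their poses are not given: they have to be found in the camera images.
- tin_dispenser: Fixed white sloping trough holding the tin, lane 78 mm wide (109 mm over the lever). Origin on the worktop under the lane; x to the rear, z up. Floor falls 10 deg to the front, 34 mm high at the gate (x -60 mm); catch tray from there to a lip at x -150, rear wall x 28. Bent-wire rocking lever, pivot x 45, z 70: gate on its front end, press paddle on its rear end.
- tin_paddle (a point): Centre of the top face of the grey ribbed paddle at the rear of the tin dispenser's lever: 50 (lane x) x 62 mm, level at rest, 103 mm above the worktop, at x +130 mm of the dispenser; free above and below. Full press: 45 mm down, 6 mm rearwards; takes 3 to 6 N, springs back.
- tin_lever (a joint): Rocking lever, rad: 0 = at rest, gate shut; grows as the paddle is pressed down; end stop at 0.5. The gate is well clear of the tin from 0.40 (paddle 36 mm down); the tin then needs about 0.6 s to roll into the tray. Sprung back to 0 when let go.
- tin_mid (a point): Centre of the closed food tin (diameter 57 mm, 72 mm long, 0.18 kg), lying on its side across the lane of the tin dispenser against the gate, free to roll. At the start at x = -30 mm, z = 69 mm of the dispenser; in the tray against the lip at about x = -121 mm, z = 53 mm.
- spice_dispenser: Fixed white sloping trough holding the spice jar, lane 112 mm wide (143 mm over the lever). Origin on the worktop under the lane; x to the rear, z up. Floor falls 10 deg to the front, 34 mm high at the gate (x -60 mm); catch tray from there to a lip at x -150, rear wall x 28. Bent-wire rocking lever, pivot x 45, z 70: gate on its front end, press paddle on its rear end. Not to be worked.
- spice_paddle (a point): Centre of the top face of the grey ribbed paddle at the rear of the spice jar dispenser's lever: 50 (lane x) x 62 mm, level at rest, 103 mm above the worktop, at x +130 mm of the dispenser; free above and below. Full press: 45 mm down, 6 mm rearwards; takes 3 to 6 N, springs back. Leave it alone.
- spice_lever (a joint): Rocking lever, rad: 0 = at rest, gate shut; grows as the paddle is pressed down; end stop at 0.5. Must stay shut. Sprung back to 0 when let go.
- spice_jar_mid (a point): Centre of the slim spice jar with screw cap (diameter 45 mm, 105 mm long) lying across the lane of the wider dispenser behind its gate; stays there.
- pepper_shaker: Bystander: shaker with a grey dome top, diameter 44 mm, 90 mm high, upright on the worktop; origin at the centre of its underside.
- flat_tin: Bystander: flat wide tin, diameter 86 mm, 40 mm high; origin at the centre of its underside.
- coffee_jar: Bystander: round jar with a lid, diameter 65 mm, 125 mm high, behind the dispensers; origin at the centre of its underside.
- tin: The same tin; origin at the centre of one end face, z along its axis.
Not all that is in view belongs to the job. What is shaped like the tin but purple or turquoise is not meant.

How it is judged:
By the outcome, as a careful person would: the job done as asked, in the order asked, and still so for the second after the job is handed in, with the robot touching nothing.
It also fails if it takes over 32 s, if anything falls off the work surface, if the arm or the gripper's body presses on something with over 40 N, if the wrist force passes 120 N, or if a joint passes its speed limit or range.

ROBOT

A 6-joint arm with a two-finger parallel gripper is mounted at the origin on a cart in front of the work surface, level with it; the furniture and walls round the work are solid. World frame = base frame: x ahead of the robot, y to its left, z up, the work surface at z = 0. Lengths are in m, angles in rad, forces in N, time in s.
With the tool pointing down it reaches from about 0.35 to 0.975 m from the base axis. Payload 4.9 kg.
Tool frame: the origin (TCP) lies at the very end of the fingers, on their centre line; the grasp point (between the pads) lies 19 mm behind it; z points along the fingers, y is the line along which they close (so a half turn about z gives the same grasp; the last joint's range is limited). The gripper opens to 85 mm and grips with 20 to 120 N. Pads are 22 mm wide; open, the fingers measure 114 mm over their backs; the gripper's body (76 mm by 85 mm) begins 54 mm behind the grasp point. The pads swing forward as they close: fully open they stand 13 mm farther back than shut.
Start: joints at [1.106, 0.053, 1.613, -0, 1.476, -0.119], TCP at [0.212, 0.588, 0.231] pointing down, gripper open.
Joint ranges: [-3.01, 3.01], [-1.01, 2.22], [0.06, 2.58], [-1.02, 4.17], [0.09, 2.62], [-3.14, 3.14]. Speed limits (rad/s): [2.57, 2.57, 3.14, 3.14, 3.14, 3.14].

INTERFACE

Orientations are given as a rotation vector (axis times angle).
In Python, from station import get_obs, get_image, finish_job gives the robot as it stands. The module is installed in compiled form; this text tells all that it offers.
- The arm moves only by the tool carry_out, never from a script. Its argument "rows" is a list of rows, each a list of 7 numbers: the turn, a rotation vector about the tool's x, y, z as a fraction of full scale, then the shift along the tool's x, y, z as a fraction of full scale, then the closure, from -1 (fully open) to 1 (shut). A call has 1 to 5 rows; each row is the pose to reach, as a shift and turn from the pose commanded when the call began, along the tool's axes at that moment, turning the shorter way round; what a row does not reach only later rows make up. Full scale, the value 1, is 300 mm for a shift and pi rad for a turn. A row lasts 1/10 s, in which the tool goes at most 50 mm and 8.59 degrees, less where a joint would pass 70% of its speed; a pose out of reach is approached as far as the arm can. A call with a number of a shift or a turn outside -1 to 1 is refused whole. A call with a gripper value outside its range is refused whole. The fingers move at their own pace and stop on an object; "force" is the grip in N (left out, the last holds). Time passes only in rows, so rows that repeat a pose let the fingers close. It gives the time, the measured TCP pose, the force, the opening and the grip force at its end, in the units of the state.
- get_obs(): the state, without advancing time (a new reading comes with each control period).
- get_image(name): name is "scene" or "side" or "wrist"; returns a dict with "img" (384x512x3 uint8, blue, green, red), "mtx" (3x3 intrinsics, pixels), "R" (3x3) and "t" (3): a world point X has camera coordinates R X + t. Camera axes: x right, y down, z forward; pixel columns grow to the right and rows downward; lengths in m; the calibration is good to about 2 mm. A picture is of the moment at which its call begins. There is no depth.
- finish_job(): hands the job in; it is judged then, once.
The state is a dict: "t": time; "q": joint angles; "dq": joint speeds; "effort": joint torques, N m; "tool_pos": TCP position; "tool_rot": TCP orientation; "contact_force": force on the tool from outside, world axes, zero at the start; "wrist_torque": the same for the moment, N m; "opening": finger opening in m; "grip_force": force on a finger pad.
Only numpy, scipy, OpenCV 4.12 (cv2) and the standard library are available. Lean on these libraries where they do the work, as an engineer would, in place of code of your own. Each camera call takes 0.05 s, during which the arm holds its last target. There are 200 camera calls.

## Working session

There is one attempt and no reset: what is moved stays moved. The work goes in short steps, Python scripts to look and compute and a tool call to move; the robot and the scene stay as the last step left them, time stands still between calls to the robot, and variables do not carry over. Pictures are saved under pics/ and viewed, at most 10 in all, crops included, and the job is handed in when it is done.

Besides the shell and the picture viewer there is one more tool, called by a JSON object that holds its "method" and its "body", one argument or row to a line. carry_out: Moves the arm, as the interface text tells. Shift numbers are shares of 300 mm and turn numbers shares of pi rad, none past 1 either way. Its arguments: {"type":"object","properties":{"rows":{"type":"array"},"force":{"type":"number"}},"required":["rows"]}

```bash
mkdir -p pics; cat > h.py <<'E'
import numpy as np, cv2
from station import get_obs, get_image
def snap(n,f):
    d=get_image(n); cv2.imwrite('pics/'+f,d['img']); np.savez(f'pics/{n}.npz',**d); return d
def ray(n,u,v,z):
    d=np.load(f'pics/{n}.npz'); R,t=d['R'],d['t']; c=-R.T@t
    r=R.T@np.linalg.inv(d['mtx'])@np.array([u,v,1.]); return c+r*(z-c[2])/r[2]
def proj(n,X):
    d=np.load(f'pics/{n}.npz'); p=d['mtx']@(d['R']@np.array(X)+d['t']); return p[:2]/p[2]
E
python3 - <<'E'
from h import *
a=snap('scene','s0.png')['img'];b=snap('side','d0.png')['img']
print(get_obs())
E
```

```text
{'t': 0.1, 'q': array([ 1.10599109e+00,  5.33198117e-02,  1.61417561e+00,  1.60338528e-05,
        1.47597072e+00, -1.18993212e-01]), 'dq': array([-0.00046566, -0.00162393, -0.00091013,  0.00105829, -0.00021603,
       -0.00033   ]), 'effort': array([-8.05556283e-05, -3.94904852e+01, -3.71362925e+01, -1.82242152e-04,
        3.87608714e-03, -7.99254337e-06]), 'tool_pos': array([0.21158763, 0.58749646, 0.23015668]), 'tool_rot': array([-5.40404435e-01, -3.09420043e+00,  2.81066529e-03]), 'contact_force': array([ 1.01516596, -0.84473097,  0.74495785]), 'wrist_torque': array([0.01072991, 0.0234593 , 0.05094646]), 'grip_force': 0.0, 'opening': 0.08538924384288214}
```

View pics/s0.png

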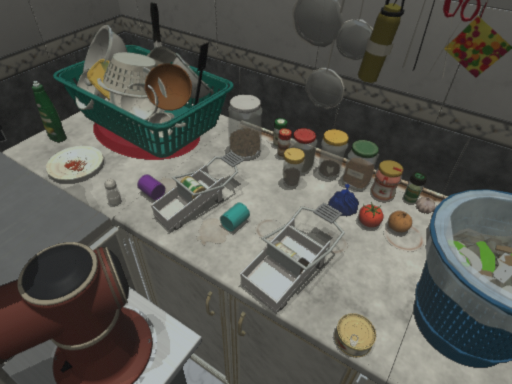

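View pics/d0.png

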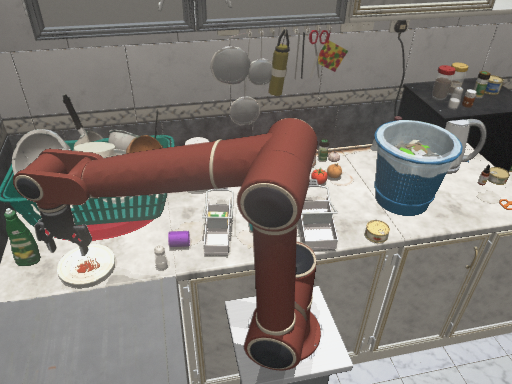

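The scene view shows the left, narrower dispenser at about (195,195) with its paddle near (232,160). The right, wider one is at (290,262) with its paddle near (330,215). The purple (150,186) and turquoise (235,217) cylinders on the worktop are decoys. I'll enlarge both dispensers to confirm.

```bash
python3 - <<'E'
from h import *
a=cv2.imread('pics/s0.png')
c1=cv2.resize(a[145:235,145:250],None,fx=5,fy=5,interpolation=cv2.INTER_CUBIC)[:450,:525]
c2=cv2.resize(a[198:310,235:350],None,fx=4,fy=4,interpolation=cv2.INTER_CUBIC)
o=np.zeros((600,800,3),np.uint8)
c1=cv2.resize(a[145:235,150:245],None,fx=4,fy=4,interpolation=cv2.INTER_CUBIC)
c2=cv2.resize(a[200:305,240:345],None,fx=4,fy=4,interpolation=cv2.INTER_CUBIC)
o[:c1.shape[0],:380]=c1; o[:420,380:]=c2
cv2.imwrite('pics/c0.png',o[:420])
E
```

```text
(no output)
```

View pics/c0.png

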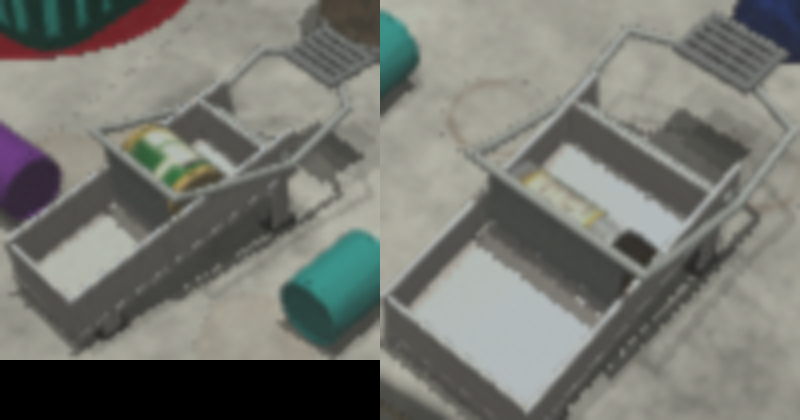

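Left crop: the narrow trough holds the green and gold tin, so this is the tin dispenser. Its ribbed paddle centre is at about (232,159) in the full image. Right crop: the wide trough holds the slim jar with a black cap, which is the spice dispenser and must not be worked.

```bash
python3 - <<'E'
from h import *
from scipy.spatial.transform import Rotation as Ro
P=[ray('scene',150+u/4,145+v/4,.103) for u,v in [(282,45),(325,25),(375,62),(328,85)]]
print(np.round(P,3)); c=np.mean(P,0); print('c',c)
for i in range(4): print(np.linalg.norm(P[i]-P[(i+1)%4]))
S=[ray('scene',240+(u-380)/4,200+v/4,.103) for u,v in [(675,45),(717,12),(790,55),(750,90)]]
print('spice',np.mean(S,0))
# tin: centre crop (172,158); gate top wire corners
t=ray('scene',150+172/4,145+158/4,.085);print('tin top',t)
d=c-t;print('yaw',np.degrees(np.arctan2(d[1],d[0])),np.linalg.norm(d[:2]))
e=(P[1]-P[0]);print('edge dir',np.degrees(np.arctan2(e[1],e[0])));e=(P[2]-P[1]);print(np.degrees(np.arctan2(e[1],e[0])))
print('coffee',ray('scene',245,155,0),'coffee top',ray('scene',245,102,.125))
print(np.round(Ro.from_rotvec(get_obs()['tool_rot']).as_matrix(),3))
E
```

```text
[[0.619 0.127 0.103]
 [0.66  0.114 0.103]
 [0.643 0.053 0.103]
 [0.598 0.067 0.103]]
c [0.62993583 0.09057208 0.103     ]
0.04329537914826783
0.06354130850764567
0.046799364976902486
0.06354906168906328
spice [ 0.5833552  -0.26638223  0.103     ]
tin top [0.47843495 0.12713995 0.085     ]
yaw -13.56997014427236 0.1558516082318567
edge dir -17.5235711418143
-105.78750604070581
coffee [0.78079555 0.14088271 0.        ] coffee top [0.91748848 0.23365178 0.125     ]
[[-0.941  0.339 -0.001]
 [ 0.339  0.941 -0.002]
 [ 0.    -0.002 -1.   ]]
```

{"method": "carry_out", "body": {
  "rows": [
    [0,0,0,-0.645,-0.512,0,1],
    [0,0,0,-0.645,-0.512,0,1],
    [0,0,0,-0.645,-0.512,0,1],
    [0,0,0,-0.645,-0.512,0,1],
    [0,0,0,-0.645,-0.512,0,1]
  ]
}}

```text
t: 0.6
tool_pos: [0.3422, 0.3759, 0.2308]
tool_rot: [-0.54, -3.095, 0.001]
contact_force: [0.5, -0.8, 0.0]
opening: 0.0123
grip_force: 0.0
```

{"method": "carry_out", "body": {
  "rows": [
    [0,0,0,-0.614,-0.544,0,1],
    [0,0,0,-0.614,-0.544,0,1],
    [0,0,0,-0.614,-0.544,0,1],
    [0,0,0,-0.614,-0.544,0,1],
    [0,0,0,-0.614,-0.544,0,1]
  ]
}}

```text
t: 1.1
tool_pos: [0.4602, 0.1598, 0.231]
tool_rot: [-0.541, -3.095, 0.0]
contact_force: [0.5, -0.1, 0.0]
opening: -0.0001
grip_force: 0.0
```

{"method": "carry_out", "body": {
  "rows": [
    [0,0,0,-0.612,-0.027,0.1,1],
    [0,0,0,-0.612,-0.027,0.1,1],
    [0,0,0,-0.612,-0.027,0.1,1],
    [0,0,0,-0.612,-0.027,0.1,1],
    [0,0,0,-0.612,-0.027,0.1,1]
  ]
}}

```text
t: 1.6
tool_pos: [0.6316, 0.0898, 0.1983]
tool_rot: [-0.545, -3.091, 0.002]
contact_force: [0.8, 0.7, 0.1]
opening: -0.0001
grip_force: 0.0
```

```bash
python3 - <<'E'
from h import *
w=snap('wrist','w1.png')['img']; a=snap('scene','s1.png')['img']
p=get_obs()['tool_pos'];print(p,proj('wrist',p),proj('wrist',[p[0],p[1],.103]),proj('scene',p))
o=np.zeros((384,800,3),np.uint8);o[:,:512]=w;o[:288,512:]=cv2.resize(a[130:238,140:248],(288,288))
cv2.imwrite('pics/c1.png',o)
E
```

```text
[0.62934938 0.09180828 0.19997728] [252.98458382 247.32902331] [252.73886871 187.76915055] [230.75613487 133.01011495]
```

View pics/c1.png

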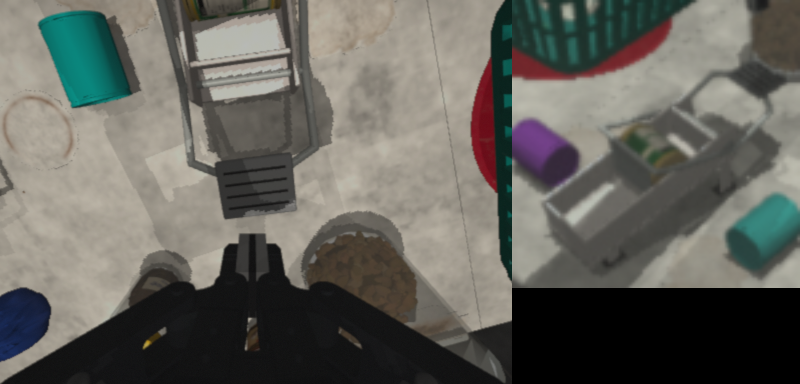

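Wrist view: the paddle centre is at (257,185). The TCP, projected down to paddle height, falls at (253,188), so it is within about 4 mm. A jar with brown content stands behind and to the side, at about (360,270), so I'll check its clearance.

```bash
python3 - <<'E'
from h import *
print(get_obs()['tool_pos'], ray('wrist',257,185,.103), [ray('wrist',*c,.103) for c in [(217,162),(290,154),(296,208),(224,216)]])
for z in (0,.01): print([np.round(ray('wrist',u,v,z),3) for u,v in [(355,213),(303,262),(405,250)]])
print('scene base front',ray('scene',245,158,0), [ray('scene',u,140,.05) for u in (229,261)])
for h in (.1,.125,.16,.2,.22): print(h,proj('scene',[.8,.13,h]))
E
```

```text
[0.62934938 0.09180828 0.19997728] [0.62831849 0.09582303 0.103     ] [array([0.59978771, 0.07272491, 0.103     ]), array([0.61327393, 0.12846301, 0.103     ]), array([0.65798101, 0.11929153, 0.103     ]), array([0.64438771, 0.06096   , 0.103     ])]
[array([0.732, 0.184, 0.   ]), array([0.775, 0.106, 0.   ]), array([0.802, 0.23 , 0.   ])]
[array([0.727, 0.182, 0.01 ]), array([0.768, 0.107, 0.01 ]), array([0.794, 0.227, 0.01 ])]
scene base front [0.76589599 0.13084327 0.        ] [array([0.76778406, 0.20266756, 0.05      ]), array([0.8337438 , 0.10644233, 0.05      ])]
0.1 [250.72736123 130.68199299]
0.125 [250.83431368 124.62835332]
0.16 [250.98886027 115.88082729]
0.2 [251.17273733 105.4731611 ]
0.22 [251.26772936 100.09649602]
```

{"method": "carry_out", "body": {
  "rows": [
    [0,0,0,0,0.013,0.15,1],
    [0,0,0,0,0.013,0.28,1],
    [0,0,0,0,0.013,0.28,1]
  ]
}}

```text
t: 2.0
tool_pos: [0.6253, 0.0965, 0.1108]
tool_rot: [-0.536, -3.083, 0.004]
contact_force: [-1.4, 0.2, -0.9]
opening: -0.0001
grip_force: 0.0
```

{"method": "carry_out", "body": {
  "rows": [
    [0,0,0,0,0,0.06,1],
    [0,0,0,-0.006,0,0.11,1],
    [0,0,0,-0.013,0,0.16,1],
    [0,0,0,-0.017,0,0.18,1],
    [0,0,0,-0.017,0,0.18,1]
  ]
}}

```text
t: 2.5
tool_pos: [0.6382, 0.0947, 0.0655]
tool_rot: [0.539, 3.089, 0.003]
contact_force: [2.5, 3.0, 5.3]
opening: -0.0003
grip_force: 2.9
```

{"method": "carry_out", "body": {
  "rows": [
    [0,0,0,0,0,0,1],
    [0,0,0,0,0,0,1],
    [0,0,0,0,0,0,1],
    [0,0,0,0,0,0,1],
    [0,0,0,0,0,0,1]
  ]
}}

```text
t: 3.0
tool_pos: [0.6382, 0.0946, 0.0662]
tool_rot: [0.539, 3.089, 0.003]
contact_force: [4.0, 3.2, 4.5]
opening: -0.0001
grip_force: 3.0
```

```bash
python3 - <<'E'
from h import *
w=snap('wrist','w2.png')['img']; a=snap('scene','s2.png')['img']
o=np.zeros((384,800,3),np.uint8);o[:,:512]=w;o[:288,512:]=cv2.resize(a[130:238,140:248],(288,288))
cv2.imwrite('pics/c2.png',o)
E
```

```text
(no output)
```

View pics/c2.png

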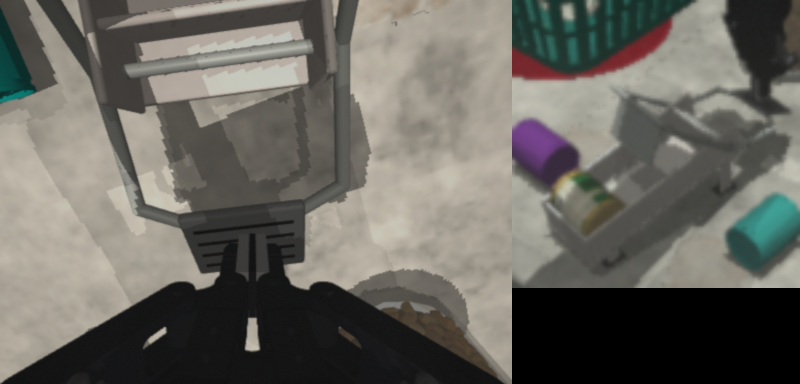

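The tin lies in the tray, at about (585,200) in the scene crop, and the gate is raised. I'll let the paddle up gently.

{"method": "carry_out", "body": {
  "rows": [
    [0,0,0,0.006,0,-0.04,1],
    [0,0,0,0.01,0,-0.09,1],
    [0,0,0,0.012,0,-0.14,1],
    [0,0,0,0.012,0,-0.2,1],
    [0,0,0,0.012,0,-0.3,1]
  ]
}}

```text
t: 3.6
tool_pos: [0.6302, 0.0949, 0.1516]
tool_rot: [-0.539, -3.089, 0.003]
contact_force: [0.1, 0.0, -0.1]
opening: 0.0001
grip_force: 0.0
```

{"method": "carry_out", "body": {
  "rows": [
    [0,0,0,0,0,-0.1,1],
    [0,0,0,0,0,-0.2,1],
    [0,0,0,0,0,-0.2,1],
    [0,0,0,0,0,-0.2,1],
    [0,0,0,0,0,-0.2,1]
  ]
}}

```text
t: 4.1
tool_pos: [0.6314, 0.0951, 0.2115]
tool_rot: [-0.54, -3.092, 0.001]
contact_force: [0.1, -0.2, 0.3]
opening: 0.0
grip_force: 0.0
```

```bash
python3 - <<'E'
from h import *
w=snap('wrist','w3.png')['img']; a=snap('scene','s3.png')['img']
o=np.zeros((384,800,3),np.uint8);o[:,:512]=w;o[:288,512:]=cv2.resize(a[130:238,140:248],(288,288))
cv2.imwrite('pics/c3.png',o); print(get_obs()['contact_force'])
E
```

```text
[-0.44367129 -0.27836165 -0.54913098]
```

View pics/c3.png

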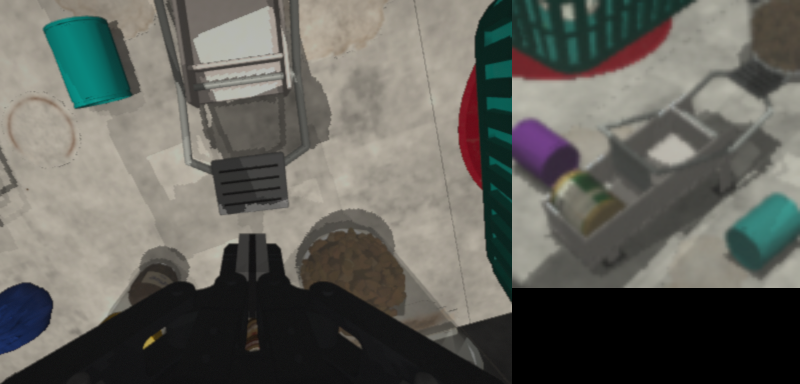

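View pics/s3.png

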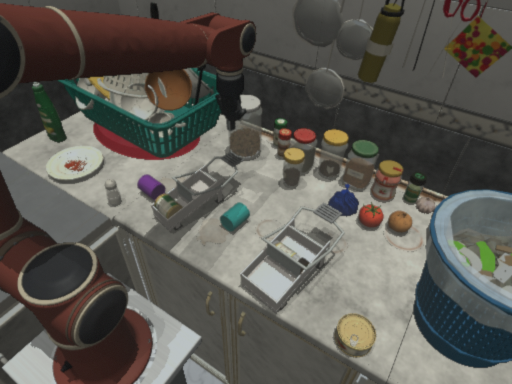

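The tin is in the tray at (168,207), the gate is shut and the paddle is back up at rest. The spice jar is still in its dispenser at (297,252), the other things are where they were, and the arm is clear of everything.

```bash
python3 -c "
from station import finish_job; print(finish_job())"
```

```text
the job is handed in; nothing more can be done
None
```

The job is handed in: the tin rolled into the catch tray, the gate shut behind it, and the spice dispenser and the other things on the worktop were left alone.

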